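# Rock the tight bung out of the duplicating flask

### The arm

A 6-joint arm with a two-finger parallel gripper is mounted at the origin on a cart in front of the work surface, level with it; the furniture and walls round the work are solid. World frame = base frame: x ahead of the robot, y to its left, z up, the work surface at z = 0. Lengths are in m, angles in rad, forces in N, time in s.
With the tool pointing down it reaches from about 0.35 to 0.975 m from the base axis. Payload 4.9 kg.
Tool frame: the origin (TCP) lies between the finger pads; the fingertips stand 25 mm ahead of it and the grasp point (between the pads) lies 6 mm ahead of it (manip.tcp_to_tips is the z of the fingertips in the tool frame, in m); z points along the fingers, y is the line along which they close (so a half turn about z gives the same grasp; the last joint's range is limited). The gripper opens to 85 mm and grips with 20 to 120 N. Pads are 22 mm wide; open, the fingers measure 114 mm over their backs; the gripper's body (76 mm by 85 mm) begins 54 mm behind the grasp point. The pads swing forward as they close: fully open they stand 13 mm farther back than shut.
Start: joints at [1.041, 0.053, 1.613, -0, 1.476, -0.119], TCP at [0.25, 0.573, 0.233] pointing down, gripper open.
Joint ranges: [-3.01, 3.01], [-1.01, 2.22], [0.06, 2.58], [-1.02, 4.17], [0.09, 2.62], [-3.14, 3.14]. Speed limits (rad/s): [2.57, 2.57, 3.14, 3.14, 3.14, 3.14].

### API

Orientations are given as a unit quaternion [w, x, y, z].
In Python, from plant import manip gives the robot as it stands. The module is installed in compiled form; this text tells all that it offers.
- The arm moves only by the tool arm_command, never from a script. Its argument "moves" is a list of rows, each a list of 3 entries, a list of its own where there are three numbers: the opening, from -1 (shut) to 1 (fully open), then the shift along the tool's x, y, z in units of 0.15 m (1.0 is 0.15 m), then the turn about the tool's z in units of 2 pi rad (1.0 is 2 pi rad). A call has 1 to 20 rows; each row is the pose to reach, as a shift and turn from the pose commanded when the call began, along the tool's axes at that moment, turning the shorter way round; what a row does not reach only later rows make up. A row lasts 1/12 s, in which the tool goes at most 41.7 mm and 7.16 degrees, less where a joint would pass 70% of its speed; a pose out of reach is approached as far as the arm can. A call with a number of a shift or a turn outside -1 to 1 is refused whole. A call with a gripper value outside its range is refused whole. The fingers move at their own pace and stop on an object; the grip force is fixed at half the most. Time passes only in rows, so rows that repeat a pose let the fingers close. It gives the time, the measured TCP pose, the force, the opening and the grip force at its end, in the units of the state.
- manip.state(): the state, without advancing time (a new reading comes with each control period).
- manip.grab_frame(name): name is "side" or "top"; returns a dict with "frame" (400x640x3 uint8, red, green, blue), "fx", "fy", "cx", "cy" (pixels), "R" (3x3) and "t" (3): a world point X has camera coordinates R X + t. Camera axes: x right, y down, z forward; pixel columns grow to the right and rows downward; lengths in m; the calibration is good to about 2 mm. A picture is of the moment at which its call begins. There is no depth.
- manip.job_done(): hands the job in; it is judged then, once.
Trained networks look in a picture, given as the dict that the camera call returned (one of the last four; its "shot" number tells which), for a name from the list of things; names that differ only in an ending like _2 or _b are one class to them, and where a whole thing is asked for, a point or a joint stands for the part that bears it (a point fixed in the world has none). Each returns a list of dicts, best first, with "confidence" (0 to 1); they miss things now and then, are a little off and sometimes report something else, mostly with a low value. They report only what shows in the picture. A call takes as long as a camera call. They do not tell look-alikes from the thing itself.
- manip.search_frame(picture, target): "extent" ([left, top, right, bottom] in pixels, round what is visible of it).
The state is a dict: "time": time; "joint_pos": joint angles; "joint_vel": joint speeds; "joint_efforts": joint torques, N m; "tool_pos": TCP position; "tool_rot": TCP orientation; "contact_force": force on the tool from outside, world axes, zero at the start; "ft_torque": the same for the moment, N m; "gripper_width": opening from 0.0 (shut) to 1.0 (fully open); "grasp_force": force on a finger pad.
Only numpy, scipy, OpenCV 4.12 (cv2) and the standard library are available. Lean on these libraries where they do the work, as an engineer would, in place of code of your own. Each camera call takes 0.05 s, during which the arm holds its last target. There are 200 camera calls.

### The job

Pull the orange bung out of the white duplicating flask; it is a tight press fit and the flask only stands on its guide pins, so rock the bung side to side as you draw it out and do not lift the flask off its base plate. Put the bung in the blue dish, then swing the flask's blue cover over the open port as far as it goes, and let go of everything.

Things in the scene. Friction and masses are not known exactly. Their poses are not given: they have to be found in the camera images.
- bung: Loose orange oblong bung, 67 mm tall, 60 g. Origin: centre of its underside, z up. Shank 24 (x) x 32 (y) mm to z = 21 mm, flange 30 x 38 mm from z = 21 to 25 mm, then a grip tab 20 (x) x 32 (y) mm up to z = 67 mm. Starts upright in the port, axes parallel to port, underside 18 mm below the collar rim, flange 3 mm above the rim.
- bung_grip (a point): Where to pinch the bung: middle of the grip tab, 51 mm above the bung's underside. Close the fingers along the bung's x (tab 20 mm thick), tips a few mm above the flange. Axes as the bung.
- port (a point): Centre of the port in the top rim of the grey collar, 60.5 mm above the worktop with the flask down; moves with the flask. z up, y points away from the cover's pivot, x is across the flat sides of the bung. White round flask 110 mm in diameter; its collar, 60 mm in diameter with a 48 mm hole, stands 5 mm above the flask's shoulder.
- lips (a point): In the port, 5 mm below the rim, midway between two black sprung rubber lips along y that press on the bung's flat sides (x = -12 and +12 mm), about 18 N each: a straight pull takes 18 to 26 N and lifts the flask. Tilting about y here, 0.15 rad to +x then -x, slides one side up, the other down: if the rise is slower than 12 mm x tilt rate the flask stays. Free after 13 mm; tilt room 0.2 rad.
- flask (a joint): Height of the 0.83 kg flask above its seat on the base plate, m: 0 = down, at most 0.03. It can only slide up, on two steel guide pins 64 mm either side of the port along x (tops 50 mm above the worktop); its weight alone holds it down. The aluminium base plate, 160 (x) x 124 (y) x 10 mm, is fixed to the worktop, centred under the port.
- cover (a joint): Angle of the flat blue cover, rad: 0 to 0.6 at the start = swung aside; 2.6 = on its stop, exactly over the port. Grows counter-clockwise seen from above. Turns easily and stays where it is left. Its vertical pivot is 40 mm from the port centre in the port's -y direction. The bung blocks it while in the port.
- cover_knob (a point): Centre of the top face of the white upright knob on the blue cover: knob 12 mm in diameter, 26 mm tall, top 91 mm above the worktop. The cover is a disc 54 mm in diameter and 3 mm thick centred under the knob, its underside 1.5 mm above the collar's rim; the knob's axis is 40 mm from the pivot.
- blue_dish: Loose open round blue plastic dish, 94 mm across the rim, 40 mm tall, floor 2 mm thick and inside width about 70 mm, 150 g. Origin: centre of its underside, z up.
- stone_model_5: Bystander: plaster dental model, 60 x 74 x 28 mm, at the back. Origin: centre of underside.
- tape_roll: Bystander: yellow roll of tape lying flat, 55 mm in diameter, 19 mm tall. Origin: centre of underside.
- bur_block: Bystander: wooden block with burs, 36 x 70 x 58 mm, to the left. Origin: centre of underside.
There are look-alikes about, which are no part of the job. There is more than one size of the part that bears port; the job needs the larger.

How it is judged:
On the way, in this order (a step that is already met when the one before it is completed fails the run):
1. the bung is clear of the flask's port, the flask still down on its base plate (z of bung in the frame of port above 0.003 m and value of joint flask below 0.005 m), for 0.1 s.
2. the bung lies or stands in the blue dish, let go (horizontal distance between bung and blue_dish below 0.045 m and height (world z) of bung below 0.05 m and contact force between bung and blue_dish above 0.1 N and contact force between bung and the fingers below 0.05 N), for 0.2 s.
At the end, for the whole second after the job is handed in: The bung rests in the upright blue dish (its underside's centre within 45 mm of the dish's axis and below 50 mm height), the blue cover is over the port (joint above 2.45 of 2.6 rad), and the flask is down on its base plate (within 3 mm) (horizontal distance between bung and blue_dish below 0.045 m and height (world z) of bung below 0.05 m and contact force between bung and blue_dish above 0.1 N and linear speed of bung below 0.03 m/s and angle between blue_dish's own z axis and vertical below 0.1 rad and height (world z) of blue_dish below 0.01 m and value of joint cover above 2.45 rad and value of joint flask below 0.003 m); the robot touches nothing.
It fails at once if the flask is lifted more than 6 mm off its base plate (value of joint flask above 0.006 m).
It fails at once if a bystander (dental model, tape roll, bur block) is moved more than 30 mm (distance of any of stone_model_5, tape_roll, bur_block from where it was at the start of the episode above 0.03 m).
It also fails if it takes over 64 s, if anything falls off the work surface, if the arm or the gripper's body presses on something with over 40 N, if the wrist force passes 120 N, or if a joint passes its speed limit or range.

## Working session

There is one attempt and no reset: what is moved stays moved. The work goes in short steps, Python scripts to look and compute and a tool call to move; the robot and the scene stay as the last step left them, time stands still between calls to the robot, and variables do not carry over. Pictures are saved under pics/ and viewed, at most 10 in all, crops included, and the job is handed in when it is done.

Besides the shell and the picture viewer there is one more tool, called after ">>>" as name(argument=value, ...) on one line, values as JSON. arm_command: Moves the arm, as the interface text tells. Shifts and turns lie within -1 to 1; 1 stands for 0.15 m of shift or 2 pi rad of turn. Its arguments: {"type":"object","properties":{"moves":{"type":"array"}},"required":["moves"]}

```bash
mkdir -p pics; cat > h.py <<'E'
import numpy as np, cv2
from plant import manip
def ray(p,u,v):
    R=np.array(p["R"]);t=np.array(p["t"])
    d=R.T@np.array([(u-p["cx"])/p["fx"],(v-p["cy"])/p["fy"],1]);return -R.T@t,d/np.linalg.norm(d)
def onz(p,u,v,z):
    c,d=ray(p,u,v);return c+d*(z-c[2])/d[2]
def tri(a,ua,b,ub):
    c1,d1=ray(a,*ua);c2,d2=ray(b,*ub)
    s=np.linalg.lstsq(np.c_[d1,-d2],c2-c1,rcond=None)[0]
    x,y=c1+s[0]*d1,c2+s[1]*d2;return (x+y)/2,np.linalg.norm(x-y)
def proj(p,X):
    q=np.array(p["R"])@X+np.array(p["t"]);return q[0]/q[2]*p["fx"]+p["cx"],q[1]/q[2]*p["fy"]+p["cy"]
E
python3 - <<'E'
from h import *
np.set_printoptions(precision=3,suppress=True)
for n in("top","side"):
    p=manip.grab_frame(n);cv2.imwrite(f"pics/{n}0.png",p["frame"][:,:,::-1])
    print(n,p["fx"],p["cx"],p["cy"],"cam",-np.array(p["R"]).T@p["t"],np.array(p["R"]).tolist())
    for k in("bung","port","cover_knob","blue_dish","flask","cover","tape_roll"):
        print(k,[(np.round(d["extent"]).tolist(),round(d["confidence"],2)) for d in manip.search_frame(p,k)[:5]])
print(manip.state())
E
```

```text
top 443.2630299793971 315.03542528871225 206.77177015907614 cam [0.503 0.12  1.073] [[0.0011816581876801066, -0.9999846357616509, 0.0054158955460704185], [-0.991611559771528, -0.001871725720010058, -0.12924012987577196], [0.12924828127060276, -0.005217746972354016, -0.991598536155196]]
bung [([301.0, 222.0, 314.0, 236.0], 0.48)]
port [([286.0, 198.0, 352.0, 258.0], 0.87), ([212.0, 250.0, 257.0, 292.0], 0.73)]
cover_knob [([324.0, 206.0, 347.0, 230.0], 0.84), ([238.0, 252.0, 258.0, 269.0], 0.81)]
blue_dish [([383.0, 214.0, 422.0, 255.0], 0.92)]
flask [([286.0, 199.0, 352.0, 259.0], 0.63), ([212.0, 244.0, 259.0, 292.0], 0.58)]
cover [([242.0, 252.0, 256.0, 268.0], 0.76), ([325.0, 204.0, 351.0, 227.0], 0.6)]
tape_roll [([335.0, 155.0, 356.0, 173.0], 0.88)]
side 376.89917666254456 317.8840747925262 204.11221304807083 cam [-0.028 -0.163  0.726] [[0.39160104203587137, -0.9201190684859383, -0.005433570188096941], [-0.6060722509651517, -0.2534910661836528, -0.753935478655242], [0.6923330488185968, 0.29853505518388335, -0.6569260006575337]]
bung [([301.0, 210.0, 317.0, 230.0], 0.56)]
port [([
[... 240 characters left out ...]
, 0.76)]
flask [([285.0, 212.0, 350.0, 257.0], 0.88), ([206.0, 227.0, 261.0, 258.0], 0.7)]
cover [([325.0, 215.0, 345.0, 233.0], 0.85), ([237.0, 228.0, 254.0, 242.0], 0.45)]
tape_roll [([355.0, 205.0, 370.0, 218.0], 0.85)]
{'time': 0.8, 'joint_pos': array([ 1.041,  0.053,  1.613,  0.   ,  1.476, -0.119]), 'joint_vel': array([ 0.001,  0.002, -0.   ,  0.001, -0.002,  0.002]), 'joint_efforts': array([  0.   , -39.366, -37.044,  -0.   ,   0.001,   0.   ]), 'tool_pos': array([0.25 , 0.573, 0.233]), 'tool_rot': array([0.   , 0.204, 0.979, 0.   ]), 'contact_force': array([-0.803, -0.329, -0.128]), 'ft_torque': array([-0.089, -0.007, -0.024]), 'grasp_force': 0.0, 'gripper_width': 1.0003592614531993}
```

View pics/top0.png

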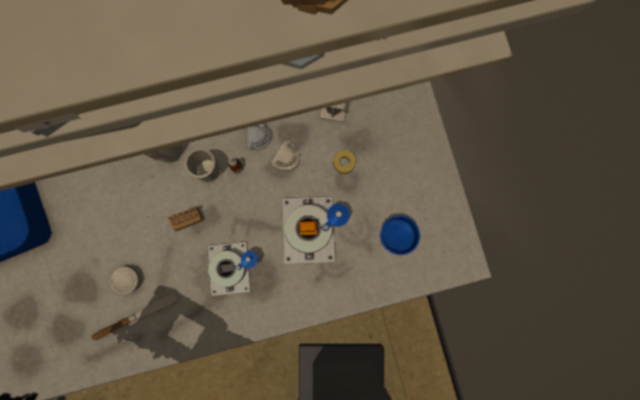

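View pics/side0.png

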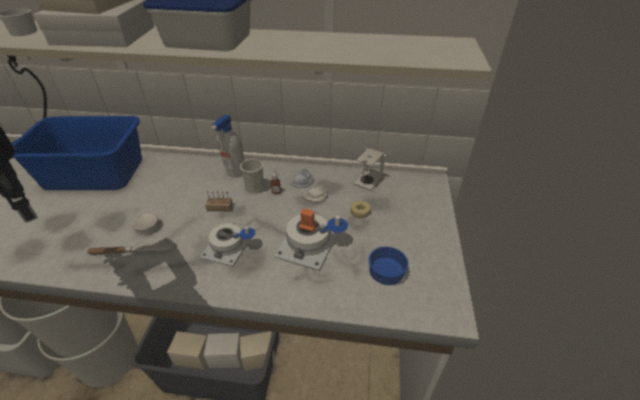

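The larger flask stands at (309,228) in top, with the orange bung at (308,228) and its cover at (339,214). The look-alike is the smaller flask at (228,268), which has no orange bung, with its cover at (250,259). Other blue things are the box at the left edge and the dish at (400,234). I choose the larger flask and check it in one close crop.

```bash
python3 - <<'E'
from h import *
np.set_printoptions(precision=4,suppress=True)
a=manip.grab_frame("top");b=manip.grab_frame("side")
g=lambda f,x0,y0,w,h,s:cv2.resize(cv2.convertScaleAbs(f[y0:y0+h,x0:x0+w,::-1],alpha=1.6),None,fx=s,fy=s,interpolation=cv2.INTER_CUBIC)
cv2.imwrite("pics/crop.png",np.hstack([g(a["frame"],275,190,80,80,5),g(b["frame"],270,195,80,80,5)]))
def cent(p,m,box):
    x0,y0,x1,y1=box;mm=np.zeros(m.shape,np.uint8);mm[y0:y1,x0:x1]=m[y0:y1,x0:x1]
    ys,xs=np.nonzero(mm);c=cv2.minAreaRect(np.c_[xs,ys].astype(np.float32));return c,len(xs),(xs.mean(),ys.mean())
hs=lambda p:cv2.cvtColor(p["frame"],cv2.COLOR_RGB2HSV)
for n,p,bo,bd,bc in(("top",a,(290,205,335,250),(375,205,430,260),(318,200,358,240)),("side",b,(290,200,330,245),(360,240,415,290),(318,210,352,240))):
    H=hs(p)
    org=((H[...,0]<18)&(H[...,1]>150)&(H[...,2]>70)); blu=((H[...,0]>100)&(H[...,0]<128)&(H[...,1]>130))
    print(n,"bung",cent(p,org,bo),"dish",cent(p,blu,bd),"cover",cent(p,blu,bc))
    f=cent(p,org,bo)[2];d=cent(p,blu,bd)[2];c=cent(p,blu,bc)[2]
    if n=="top":F,D,C=f,d,c
    else:
        for nm,u,v in(("bung",F,f),("dish",D,d),("cover",C,c)):print(nm,tri(a,u,b,v))
for nm,u,z in(("bung top",F,.1095),("dish",D,.03),("cover",C,.065)):print(nm,onz(a,*u,z))
E
```

```text
top bung (((307.5, 228.0), (14.0, 17.0), 90.0), 237, (np.float64(307.6413502109705), np.float64(227.52320675105486))) dish (((399.5, 234.5), (37.0, 37.0), 90.0), 1163, (np.float64(399.58641444539984), np.float64(234.597592433362))) cover (((337.5, 214.5), (21.0, 21.0), 90.0), 341, (np.float64(337.44281524926686), np.float64(215.12316715542522)))
side bung (((307.52996826171875, 219.7899932861328), (13.435029029846191, 19.233304977416992), 8.130102157592773), 188, (np.float64(306.8351063829787), np.float64(219.6755319148936))) dish (((390.3381652832031, 263.9479675292969), (31.127233505249023, 29.514423370361328), 36.25383758544922), 493, (np.float64(387.83569979716026), np.float64(266.210953346856))) cover (((336.0975646972656, 225.1219482421875), (19.65681266784668, 11.484880447387695), 6.34019136428833), 138, (np.float64(336.1521739130435), np.float64(225.85507246376812)))
bung (array([0.5849, 0.1312, 0.0836]), np.float64(5.1262976109124374e-05))
dish (array([ 0.5734, -0.0861,  0.0197]), np.float64(0.0014705703608900468))
cover (array([0.6152, 0.0636, 0.0604]), np.float64(0.0012983248132536823))
bung top [0.5828 0.1309 0.1095]
dish [ 0.573  -0.0848  0.03  ]
cover [0.615  0.0633 0.065 ]
```

View pics/crop.png

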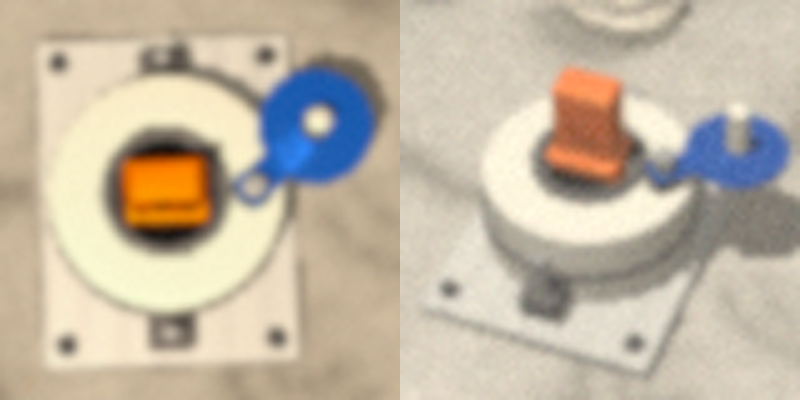

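The crop confirms the choice. Top view shows the orange bung in the large flask at crop (165,190), the pivot at (254,187), the knob at (318,121) and the plate screws at (58,62), (265,55), (67,345), (277,338). Side view shows the tab upright on its flange at (590,115) and the knob top at (738,110).

```bash
python3 - <<'E'
from h import *
np.set_printoptions(precision=4,suppress=True)
a=manip.grab_frame("top");b=manip.grab_frame("side")
T=lambda u,v:(275+(u+.5)/5-.5,190+(v+.5)/5-.5)
S=lambda u,v:(270+(u-400+.5)/5-.5,195+(v+.5)/5-.5)
print("screwL",tri(a,T(67,345),b,S(450,289)),"screwR",tri(a,T(277,338),b,S(635,343)))
print("knob",tri(a,T(318,117),b,S(738,107)),"tabtop",tri(a,T(163,178),b,S(590,78)))
sc=[onz(a,*T(*q),.011) for q in((58,62),(265,55),(67,345),(277,338))]
P1=np.mean(sc,0);d=(sc[0]+sc[1]-sc[2]-sc[3]);print("plate centre",P1,"yaw",np.degrees(np.arctan2(d[1],d[0])),"spans",np.linalg.norm(sc[0]-sc[2]),np.linalg.norm(sc[0]-sc[1]))
print("flask",onz(a,*T(168,191),.0555),"pivot",onz(a,*T(254,187),.066),"knob",onz(a,*T(319,121),.091),"cover disc",onz(a,*T(317,126),.065))
print("tabtop",onz(a,*T(163,178),.1095),"side",onz(b,*S(590,78),.1095))
# edges of orange, and predicted outline for a candidate
def pred(P,yaw):
    c,s=np.cos(yaw),np.sin(yaw);o=[]
    for hx,hy,z in((.010,.016,.1095),(.015,.019,.0675),(.015,.019,.0635)):
        for i in(-1,1):
            for j in(-1,1):
                x,y=i*hx,j*hy;o.append([P[0]+c*x-s*y,P[1]+s*x+c*y,z])
    return o
for P in((.583,.131),(.585,.131),(.581,.131)):
  for n,p in(("top",a),("side",b)):
    q=np.array([proj(p,np.array(X)) for X in pred(P,.035)]);m=np.zeros((400,640),np.uint8)
    cv2.fillConvexPoly(m,cv2.convexHull((q*16).round().astype(np.int32)),1,shift=4)
    ys,xs=np.nonzero(m);print(P,n,"hull centroid",xs.mean(),ys.mean(),"box",q.min(0),q.max(0))
E
```

```text
screwL (array([0.517 , 0.178 , 0.0125]), np.float64(0.0009154623527056039)) screwR (array([0.5204, 0.0782, 0.0131]), np.float64(0.0009174912779371877))
knob (array([0.6167, 0.0631, 0.0932]), np.float64(0.00014480627842809634)) tabtop (array([0.5881, 0.1309, 0.1125]), np.float64(0.002127438639172353))
plate centre [0.5865 0.1313 0.011 ] yaw 2.3068394939499766 spans 0.1360587532831857 0.10020055099536868
flask [0.5866 0.1302 0.0555] pivot [0.5876 0.091  0.066 ] knob [0.6151 0.0626 0.091 ] cover disc [0.6158 0.062  0.065 ]
tabtop [0.5878 0.1319 0.1095] side [0.5916 0.1314 0.1095]
(0.583, 0.131) top hull centroid 307.69803921568626 228.95686274509805 box [299.2441 222.1035] [316.3809 235.9451]
(0.583, 0.131) side hull centroid 306.5469168900804 220.2466487935657 box [297.3695 208.3258] [315.9852 231.882 ]
(0.585, 0.131) top hull centroid 307.8235294117647 228.1764705882353 box [299.2492 221.2287] [316.3816 235.0665]
(0.585, 0.131) side hull centroid 306.86225895316807 219.71074380165288 box [297.714  207.8275] [316.2978 231.3503]
(0.581, 0.131) top hull centroid 307.578125 229.765625 box [299.239  222.9787] [316.3802 236.8241]
(0.581, 0.131) side hull centroid 306.304 220.78666666666666 box [297.024  208.8256] [315.6716 232.4153]
```

Port is about (0.5863, 0.1310) with yaw 2.2°. Heights agree with the text: knob 0.093, tab top 0.1125. The tool can't tilt, so I'll pinch the tab high, across y. The bung can then hinge in the pads while I swing the tool along x.

>>> arm_command(moves=[[0,[-0.81,-0.45,0],0],[0,[-0.81,-0.45,0],0],[0,[-0.81,-0.45,0],0],[0,[-0.81,-0.45,0],0],[0,[-0.81,-0.45,0],0]])

```text
time: 1.42
tool_pos: [0.3358, 0.4605, 0.2331]
tool_rot: [0.0, 0.206, 0.979, -0.0]
contact_force: [0.5, 0.8, 0.5]
gripper_width: 0.502
grasp_force: 0.0
```

>>> arm_command(moves=[[0,[-0.81,-0.45,0],0],[0,[-0.81,-0.45,0],0],[0,[-0.81,-0.45,0],0],[0,[-0.81,-0.45,0],0],[0,[-0.81,-0.45,0],0]])

```text
time: 1.83
tool_pos: [0.4199, 0.3509, 0.2332]
tool_rot: [0.0, 0.206, 0.979, 0.0]
contact_force: [-0.6, -0.3, -0.0]
gripper_width: 0.502
grasp_force: 0.0
```

>>> arm_command(moves=[[0,[-0.81,-0.45,0],0],[0,[-0.81,-0.45,0],0],[0,[-0.81,-0.45,0],0],[0,[-0.81,-0.45,0],0],[0,[-0.81,-0.45,0],0]])

```text
time: 2.25
tool_pos: [0.5041, 0.2411, 0.233]
tool_rot: [-0.0, 0.205, 0.979, 0.0]
contact_force: [-0.6, -0.3, -0.0]
gripper_width: 0.504
grasp_force: 0.0
```

>>> arm_command(moves=[[0.1,[-0.81,-0.45,0],-0.0714],[0.1,[-0.81,-0.45,0],-0.0714],[0.1,[-0.81,-0.45,0],-0.0714],[0.1,[-0.81,-0.45,0],-0.0714],[0.1,[-0.81,-0.45,0],-0.0714],[0.1,[-0.81,-0.45,0],-0.0714]])

```text
time: 2.75
tool_pos: [0.5871, 0.133, 0.2327]
tool_rot: [-0.001, -0.019, 1.0, 0.001]
contact_force: [-0.3, -0.0, -0.0]
gripper_width: 0.553
grasp_force: 0.0
```

>>> arm_command(moves=[[0.1,[0.006,-0.0133,0.25],0],[0.1,[0.006,-0.0133,0.5],0],[0.1,[0.006,-0.0133,0.65],0],[0.1,[0.006,-0.0133,0.771],0],[0.1,[0.006,-0.0133,0.771],0],[0.1,[0.006,-0.0133,0.771],0]])

```text
time: 3.25
tool_pos: [0.5849, 0.1315, 0.1164]
tool_rot: [-0.001, -0.02, 1.0, 0.0]
contact_force: [1.0, 0.8, -0.6]
gripper_width: 0.551
grasp_force: 0.0
```

```bash
python3 - <<'E'
from h import *
print(manip.tcp_to_tips)
b=manip.grab_frame("side");a=manip.grab_frame("top")
g=lambda f,x0,y0,w,h,s:cv2.resize(cv2.convertScaleAbs(f[y0:y0+h,x0:x0+w,::-1],alpha=1.6),None,fx=s,fy=s,interpolation=cv2.INTER_CUBIC)
cv2.imwrite("pics/c2.png",np.hstack([g(a["frame"],275,190,80,80,5),g(b["frame"],270,170,80,80,5)]))
E
```

```text
0.025
```

View pics/c2.png

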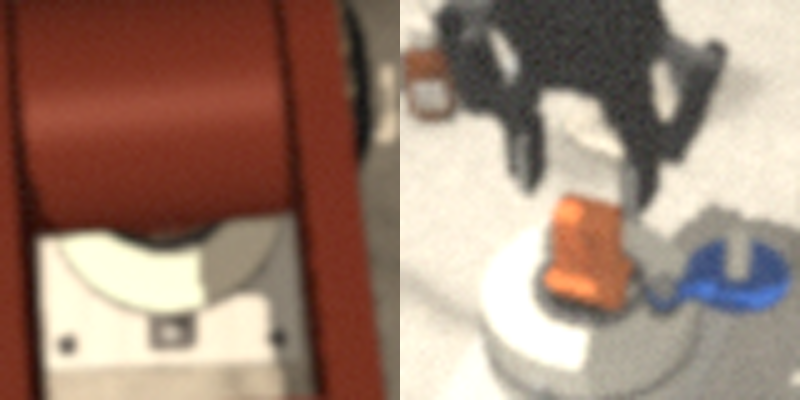

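The fingertips straddle the top of the tab, at crop (530,190) and (640,210) with the tab top at (590,205), and clear of the knob. I go 4 mm deeper and close.

>>> arm_command(moves=[[0.1,[0,0,0.027],0],[0.1,[0,0,0.027],0],[-1,[0,0,0.027],0],[-1,[0,0,0.027],0],[-1,[0,0,0.027],0],[-1,[0,0,0.027],0],[-1,[0,0,0.027],0]])

```text
time: 3.93
tool_pos: [0.5866, 0.1292, 0.1134]
tool_rot: [0.0, -0.019, 1.0, 0.0]
contact_force: [0.6, 0.0, -0.6]
gripper_width: 0.003
grasp_force: 0.0
```

```bash
python3 - <<'E'
from h import *
print(manip.state())
E
```

```text
{'time': 3.9333, 'joint_pos': array([ 9.29998734e-02,  9.71898853e-02,  1.77270060e+00,  2.00799742e-05,
        1.27151302e+00, -1.51535382e+00]), 'joint_vel': array([ 0.00174761,  0.00151376,  0.00180894,  0.00158518, -0.00143666,
        0.00210632]), 'joint_efforts': array([ 1.10984972e-02, -3.86852968e+01, -3.43939447e+01,  4.79707505e-04,
       -4.76233054e-04,  4.04487373e-04]), 'tool_pos': array([0.58658648, 0.12923768, 0.11342654]), 'tool_rot': array([ 9.35989599e-05, -1.87746217e-02,  9.99823737e-01,  1.65802671e-05]), 'contact_force': array([ 0.63420225,  0.0420034 , -0.56352153]), 'ft_torque': array([-0.01794699, -0.02494959, -0.04159396]), 'grasp_force': 0.0, 'gripper_width': 0.003459766755549591}
```

```bash
python3 - <<'E'
from h import *
b=manip.grab_frame("side")
f=cv2.convertScaleAbs(b["frame"][170:260,250:350,::-1],alpha=1.6)
cv2.imwrite("pics/c3.png",cv2.resize(f,None,fx=6,fy=6,interpolation=cv2.INTER_CUBIC))
s=manip.state()
for X in((.5863,.131,.1095),s["tool_pos"],s["tool_pos"]-[0,0,.025],(.5863,.131,.0605)):
    q=proj(b,np.array(X));print((q[0]-250)*6,(q[1]-170)*6)
E
```

```text
341.11265143092714 249.56820590346445
345.07375208300664 243.25815825317278
346.5006796728612 288.33502727287873
343.9887259910622 335.97093429547084
```

View pics/c3.png

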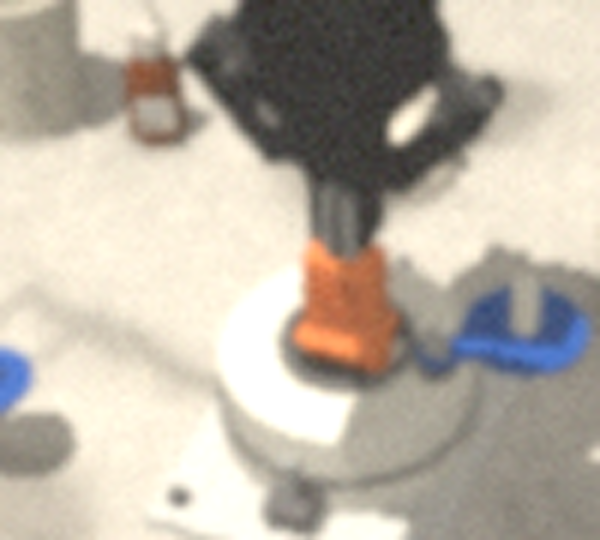

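The fingers shut just over the tab top, at crop (345,253), with nothing gripped, so the tips stand higher than I reckoned. I probe down gently.

>>> arm_command(moves=[[-1,[0,0,0.01],0],[-1,[0,0,0.01],0],[-1,[0,0,0.01],0]])

```text
time: 4.23
tool_pos: [0.5863, 0.1293, 0.1116]
tool_rot: [-0.0, -0.019, 1.0, -0.0]
contact_force: [-0.0, -0.4, 0.5]
gripper_width: 0.0
grasp_force: 0.0
```

>>> arm_command(moves=[[-1,[0,0,0.01],0],[-1,[0,0,0.01],0]])

```text
time: 4.4
tool_pos: [0.587, 0.1294, 0.1112]
tool_rot: [0.001, -0.019, 1.0, -0.0]
contact_force: [-0.6, 0.0, 4.5]
gripper_width: -0.003
grasp_force: 1.9
```

>>> arm_command(moves=[[-1,[0,0,0.01],0],[-1,[0,0,0.01],0]])

```text
time: 4.57
tool_pos: [0.5877, 0.1294, 0.1111]
tool_rot: [0.001, -0.019, 1.0, 0.0]
contact_force: [-2.1, 0.5, 8.2]
gripper_width: 0.001
grasp_force: 4.5
```

The tips rest on the tab top at TCP z about 0.111, so they really stand only ~2 mm ahead of the reported TCP height. I open, go about 16 mm lower and grip.

>>> arm_command(moves=[[0.1,[0,0.01,-0.06],0],[0.1,[0,0.01,-0.06],0],[0.1,[0,0.01,-0.06],0],[0.1,[0,0.01,-0.06],0],[0.1,[0,0.01,-0.06],0],[0.1,[0,0.01,0.05],0],[0.1,[0,0.01,0.107],0],[0.1,[0,0.01,0.107],0],[-1,[0,0.01,0.107],0],[-1,[0,0.01,0.107],0],[-1,[0,0.01,0.107],0],[-1,[0,0.01,0.107],0]])

```text
time: 5.57
tool_pos: [0.586, 0.1307, 0.0923]
tool_rot: [-0.001, -0.019, 1.0, -0.0]
contact_force: [-0.3, -0.8, -3.9]
gripper_width: 0.36
grasp_force: 61.0
```

```bash
python3 - <<'E'
from h import *
s=manip.state();print(s["ft_torque"],s["contact_force"])
b=manip.grab_frame("side")
f=cv2.convertScaleAbs(b["frame"][170:260,250:350,::-1],alpha=1.6)
cv2.imwrite("pics/c4.png",cv2.resize(f,None,fx=6,fy=6,interpolation=cv2.INTER_CUBIC))
E
```

```text
[-0.15982203  0.11330342  0.03840465] [-0.34545959 -0.76667107 -3.91387316]
```

View pics/c4.png

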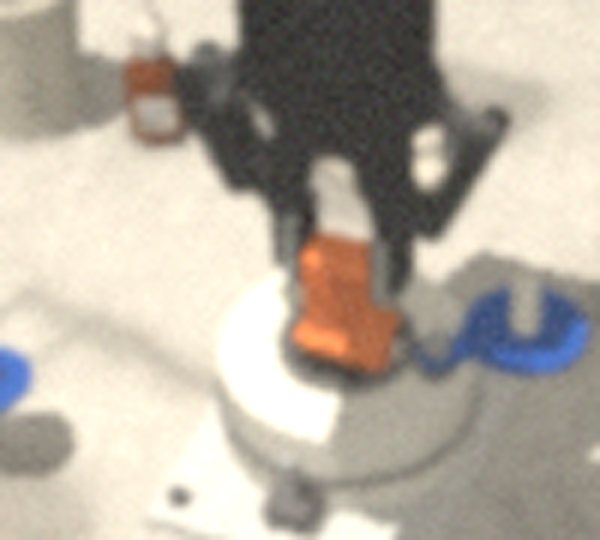

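Gripped at width 0.36 (31 mm) with 61 N. Now a small test tilt along port x.

>>> arm_command(moves=[[-1,[-0.01,0,0],0],[-1,[-0.02,0,0],0],[-1,[-0.02,0,0],0]])

```text
time: 5.87
tool_pos: [0.5882, 0.1308, 0.0923]
tool_rot: [-0.002, -0.019, 1.0, -0.0]
contact_force: [-5.8, -0.7, -1.6]
gripper_width: 0.357
grasp_force: 61.2
```

>>> arm_command(moves=[[-1,[-0.01,0,0.001],0],[-1,[-0.02,0,0.002],0],[-1,[-0.02,0,0.002],0]])

```text
time: 6.12
tool_pos: [0.5896, 0.1309, 0.0923]
tool_rot: [-0.004, -0.019, 1.0, -0.0]
contact_force: [-11.6, -1.7, 4.2]
gripper_width: 0.358
grasp_force: 61.9
```

```bash
python3 - <<'E'
from h import *
s=manip.state();print(s["ft_torque"],s["contact_force"],s["tool_pos"])
b=manip.grab_frame("side")
f=cv2.convertScaleAbs(b["frame"][170:260,250:350,::-1],alpha=1.6)
cv2.imwrite("pics/c5.png",cv2.resize(f,None,fx=6,fy=6,interpolation=cv2.INTER_CUBIC))
E
```

```text
[-3.99644651e-01  2.29082986e+00 -2.23433117e-03] [-11.61756538  -1.71005033   4.21222008] [0.58958701 0.13090924 0.09231728]
```

View pics/c5.png

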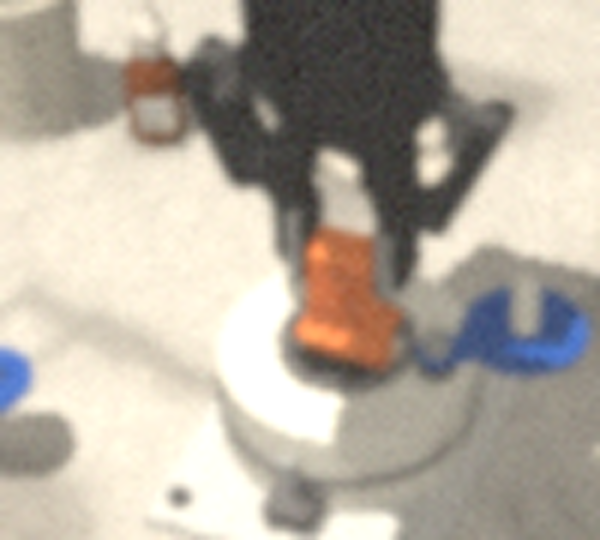

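The bung tilts and the arm is springy, about 5 N/mm. So I can rock while holding the upward pull below the flask's 8 N weight, checking the force each swing.

>>> arm_command(moves=[[-1,[0.02,0,0],0],[-1,[0.04,0,-0.003],0],[-1,[0.06,0,-0.006],0],[-1,[0.08,0,-0.009],0],[-1,[0.1,0,-0.009],0]])

```text
time: 6.58
tool_pos: [0.5816, 0.1305, 0.0951]
tool_rot: [0.006, -0.019, 1.0, 0.0]
contact_force: [13.2, 0.4, -8.4]
gripper_width: 0.358
grasp_force: 60.2
```

>>> arm_command(moves=[[-1,[-0.02,0,0],0],[-1,[-0.04,0,-0.003],0],[-1,[-0.06,0,-0.006],0],[-1,[-0.08,0,-0.009],0],[-1,[-0.1,0,-0.009],0],[-1,[-0.12,0,-0.009],0]])

```text
time: 7.08
tool_pos: [0.5907, 0.131, 0.0936]
tool_rot: [-0.007, -0.019, 1.0, -0.0]
contact_force: [-15.3, -2.1, 2.3]
gripper_width: 0.357
grasp_force: 61.6
```

>>> arm_command(moves=[[-1,[0.025,0,0],0],[-1,[0.05,0,0],0],[-1,[0.075,0,0],0],[-1,[0.1,0,0],0],[-1,[0.12,0,0],0],[-1,[0.14,0,0],0]])

```text
time: 7.58
tool_pos: [0.5803, 0.1306, 0.0985]
tool_rot: [0.008, -0.019, 1.0, 0.0]
contact_force: [9.8, -0.2, -8.7]
gripper_width: 0.362
grasp_force: 60.1
```

>>> arm_command(moves=[[-1,[-0.025,0,-0.002],0],[-1,[-0.05,0,-0.005],0],[-1,[-0.075,0,-0.01],0],[-1,[-0.1,0,-0.015],0],[-1,[-0.13,0,-0.02],0],[-1,[-0.16,0,-0.02],0]])

```text
time: 8.08
tool_pos: [0.594, 0.1312, 0.0967]
tool_rot: [-0.007, -0.019, 1.0, -0.0]
contact_force: [-10.1, -0.9, -0.9]
gripper_width: 0.358
grasp_force: 61.3
```

```bash
cat > fl.py <<'E'
from h import *
b=manip.grab_frame("side")
f=cv2.convertScaleAbs(b["frame"][170:260,250:350,::-1],alpha=1.6)
f=cv2.resize(f,None,fx=6,fy=6,interpolation=cv2.INTER_CUBIC)
r=cv2.imread("pics/c4.png");c5=cv2.imread("pics/c5.png")
g=lambda i:cv2.cvtColor(i,cv2.COLOR_BGR2GRAY)
def sh(i,x0,y0,x1,y1):
    m=cv2.matchTemplate(g(i)[y0-15:y1+15,x0-15:x1+15],g(r)[y0:y1,x0:x1],cv2.TM_CCOEFF_NORMED)
    _,v,_,l=cv2.minMaxLoc(m);return (l[0]-15)/6,(l[1]-15)/6,round(v,3)
for n,i in(("c5",c5),("now",f)):
    print(n,"flask front",sh(i,220,400,330,480),"pivot/lug",sh(i,400,330,450,385),"knob",sh(i,455,275,595,375),"plate",sh(i,150,470,210,520))
cv2.imwrite("pics/now.png",f)
s=manip.state();print(s["contact_force"],s["tool_pos"],s["time"])
E
python3 fl.py
```

```text
c5 flask front (0.16666666666666666, 0.16666666666666666, 0.996) pivot/lug (0.0, 0.0, 0.971) knob (0.0, -0.16666666666666666, 0.954) plate (0.0, 0.0, 0.998)
now flask front (0.0, 0.0, 0.994) pivot/lug (0.0, -0.16666666666666666, 0.974) knob (0.0, 0.0, 0.917) plate (0.0, 0.0, 0.998)
[-11.23513687  -2.04984125  -1.35350034] [0.59494789 0.13117151 0.09682857] 8.1333
```

The flask stays put (shift under 0.2 px) and the bung is rising. I keep rocking.

>>> arm_command(moves=[[-1,[0.025,0,0.002],0],[-1,[0.05,0,0.002],0],[-1,[0.075,0,0],0],[-1,[0.1,0,0],0],[-1,[0.125,0,0],0],[-1,[0.15,0,0],0]])

```text
time: 8.63
tool_pos: [0.581, 0.1306, 0.101]
tool_rot: [0.007, -0.019, 1.0, 0.0]
contact_force: [13.9, 0.7, -10.2]
gripper_width: 0.358
grasp_force: 60.2
```

>>> arm_command(moves=[[-1,[-0.025,0,-0.002],0],[-1,[-0.05,0,-0.006],0],[-1,[-0.075,0,-0.012],0],[-1,[-0.1,0,-0.017],0],[-1,[-0.13,0,-0.022],0],[-1,[-0.15,0,-0.022],0]])

```text
time: 9.13
tool_pos: [0.5944, 0.1311, 0.1003]
tool_rot: [-0.006, -0.019, 1.0, -0.0]
contact_force: [-16.4, -2.1, 2.2]
gripper_width: 0.358
grasp_force: 61.5
```

```bash
python3 fl.py
```

```text
c5 flask front (0.16666666666666666, 0.16666666666666666, 0.996) pivot/lug (0.0, 0.0, 0.971) knob (0.0, -0.16666666666666666, 0.954) plate (0.0, 0.0, 0.998)
now flask front (0.16666666666666666, 0.16666666666666666, 0.994) pivot/lug (0.0, -0.16666666666666666, 0.977) knob (0.0, 0.16666666666666666, 0.906) plate (0.0, 0.0, 0.998)
[-10.52562564  -2.35534749  -0.41325511] [0.59498807 0.13114057 0.10040852] 9.1833
```

>>> arm_command(moves=[[-1,[0.025,0,0.004],0],[-1,[0.05,0,0.006],0],[-1,[0.075,0,0.006],0],[-1,[0.1,0,0.006],0],[-1,[0.13,0,0.006],0],[-1,[0.155,0,0.006],0]])

```text
time: 9.68
tool_pos: [0.5796, 0.1305, 0.1027]
tool_rot: [0.007, -0.019, 1.0, 0.0]
contact_force: [12.4, -0.5, -9.9]
gripper_width: 0.361
grasp_force: 60.1
```

>>> arm_command(moves=[[-1,[-0.025,0,-0.002],0],[-1,[-0.05,0,-0.006],0],[-1,[-0.075,0,-0.012],0],[-1,[-0.1,0,-0.018],0],[-1,[-0.13,0,-0.024],0],[-1,[-0.16,0,-0.024],0]])

```text
time: 10.18
tool_pos: [0.5957, 0.1312, 0.1041]
tool_rot: [-0.006, -0.019, 1.0, -0.0]
contact_force: [-15.0, -2.3, 8.5]
gripper_width: 0.359
grasp_force: 62.2
```

>>> arm_command(moves=[[-1,[0.025,0,0.004],0],[-1,[0.05,0,0.006],0],[-1,[0.075,0,0.004],0],[-1,[0.1,0,0.003],0],[-1,[0.13,0,0.003],0],[-1,[0.16,0,0.003],0]])

```text
time: 10.68
tool_pos: [0.58, 0.1305, 0.1066]
tool_rot: [0.007, -0.019, 1.0, 0.0]
contact_force: [8.4, -1.6, -1.2]
gripper_width: 0.362
grasp_force: 61.0
```

>>> arm_command(moves=[[-1,[-0.025,0,-0.002],0],[-1,[-0.05,0,-0.006],0],[-1,[-0.075,0,-0.012],0],[-1,[-0.1,0,-0.018],0],[-1,[-0.13,0,-0.024],0],[-1,[-0.16,0,-0.024],0]])

```text
time: 11.18
tool_pos: [0.5968, 0.1315, 0.108]
tool_rot: [-0.004, -0.019, 1.0, -0.0]
contact_force: [-8.8, -2.7, 9.1]
gripper_width: 0.357
grasp_force: 62.4
```

```bash
python3 fl.py
```

```text
c5 flask front (0.16666666666666666, 0.16666666666666666, 0.996) pivot/lug (0.0, 0.0, 0.971) knob (0.0, -0.16666666666666666, 0.954) plate (0.0, 0.0, 0.998)
now flask front (0.0, 0.0, 0.994) pivot/lug (0.0, -0.16666666666666666, 0.98) knob (-0.16666666666666666, 0.3333333333333333, 0.891) plate (0.0, 0.0, 0.999)
[-9.73638467 -1.25079991  8.68778926] [0.59734825 0.13154498 0.10801768] 11.2333
```

>>> arm_command(moves=[[-1,[0.025,0,0.0],0],[-1,[0.05,0,-0.003],0],[-1,[0.075,0,-0.006],0],[-1,[0.1,0,-0.006],0],[-1,[0.13,0,-0.006],0],[-1,[0.16,0,-0.006],0]])

```text
time: 11.73
tool_pos: [0.5767, 0.1306, 0.1099]
tool_rot: [0.003, -0.019, 1.0, 0.0]
contact_force: [4.9, -0.0, 4.1]
gripper_width: 0.358
grasp_force: 61.8
```

>>> arm_command(moves=[[-1,[-0.025,0,-0.002],0],[-1,[-0.05,0,-0.006],0],[-1,[-0.075,0,-0.012],0],[-1,[-0.1,0,-0.018],0],[-1,[-0.13,0,-0.024],0],[-1,[-0.16,0,-0.024],0]])

```text
time: 12.23
tool_pos: [0.5992, 0.1313, 0.1113]
tool_rot: [-0.001, -0.019, 1.0, -0.0]
contact_force: [-0.3, -0.3, -1.0]
gripper_width: 0.357
grasp_force: 61.2
```

```bash
python3 fl.py
```

```text
c5 flask front (0.16666666666666666, 0.16666666666666666, 0.996) pivot/lug (0.0, 0.0, 0.971) knob (0.0, -0.16666666666666666, 0.954) plate (0.0, 0.0, 0.998)
now flask front (0.0, 0.0, 0.994) pivot/lug (0.0, 0.0, 0.982) knob (-0.16666666666666666, 0.16666666666666666, 0.877) plate (0.0, 0.0, 0.998)
[ 0.03959259  0.09969061 -1.01526481] [0.60007607 0.13126141 0.1115058 ] 12.2833
```

View pics/now.png

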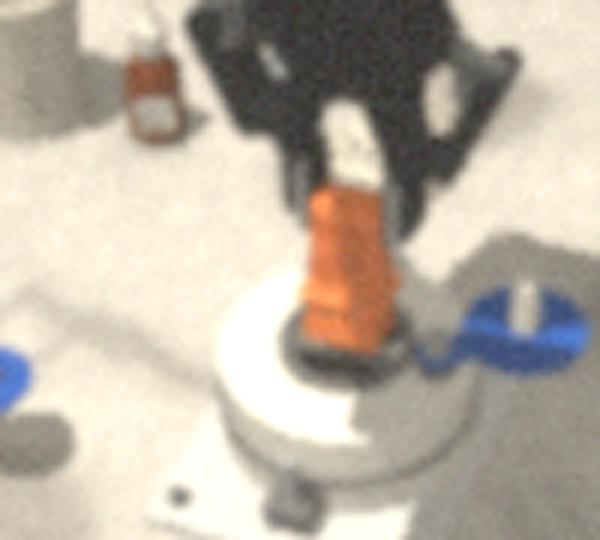

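The bung now hangs free: lateral force is about 0 and the load is about 1 N, with its shank visible above the collar at crop (350,325). I lift gently, then high.

>>> arm_command(moves=[[-1,[0,0,-0.01],0],[-1,[0,0,-0.02],0],[-1,[0,0,-0.03],0],[-1,[0,0,-0.045],0],[-1,[0,0,-0.06],0]])

```text
time: 12.7
tool_pos: [0.599, 0.1314, 0.121]
tool_rot: [-0.0, -0.019, 1.0, -0.0]
contact_force: [0.2, 0.8, -0.5]
gripper_width: 0.359
grasp_force: 61.2
```

>>> arm_command(moves=[[-1,[0,0,-0.1],0],[-1,[0,0,-0.2],0],[-1,[0,0,-0.35],0],[-1,[0,0,-0.5],0],[-1,[0,0,-0.5],0]])

```text
time: 13.12
tool_pos: [0.602, 0.1316, 0.2022]
tool_rot: [0.005, -0.019, 1.0, 0.0]
contact_force: [1.7, -0.2, 0.6]
gripper_width: 0.358
grasp_force: 61.2
```

```bash
python3 fl.py; python3 - <<'E'
from h import *
np.set_printoptions(precision=4,suppress=True)
a=manip.grab_frame("top");b=manip.grab_frame("side");o=[]
for p,bd in((a,(375,205,430,260)),(b,(355,240,420,290))):
    print([np.round(d["extent"],1).tolist() for d in manip.search_frame(p,"blue_dish")[:2]])
    H=cv2.cvtColor(p["frame"],cv2.COLOR_RGB2HSV);m=(H[...,0]>100)&(H[...,0]<128)&(H[...,1]>130)
    k=np.zeros(m.shape,np.uint8);k[bd[1]:bd[3],bd[0]:bd[2]]=m[bd[1]:bd[3],bd[0]:bd[2]]
    ys,xs=np.nonzero(k);e=cv2.fitEllipse(cv2.convexHull(np.c_[xs,ys]));print(e,xs.min(),xs.max(),ys.min(),ys.max())
    o.append((np.median(e[0][0]),e[0][1]))
print(onz(a,*o[0],.035))
print(onz(a,402.5,234.5,.04))
E
```

```text
c5 flask front (0.16666666666666666, 0.16666666666666666, 0.996) pivot/lug (0.0, 0.0, 0.971) knob (0.0, -0.16666666666666666, 0.954) plate (0.0, 0.0, 0.998)
now flask front (0.0, 0.0, 0.993) pivot/lug (0.0, 0.0, 0.925) knob (0.0, 0.5, 0.748) plate (0.0, 0.0, 0.993)
[-0.14328872 -0.3940025   0.32582564] [0.6010816  0.13156595 0.19970508] 13.1667
[[381.7, 214.9, 422.2, 254.9]]
((399.55377197265625, 234.65545654296875), (37.888641357421875, 38.60193634033203), 145.50604248046875) 381 418 216 253
[[369.7, 248.1, 406.3, 284.5]]
((387.6429138183594, 264.3039855957031), (33.10616683959961, 36.90776443481445), 117.70057678222656) 370 406 248 282
[ 0.5725 -0.0838  0.035 ]
[ 0.5726 -0.0897  0.04  ]
```

View pics/now.png

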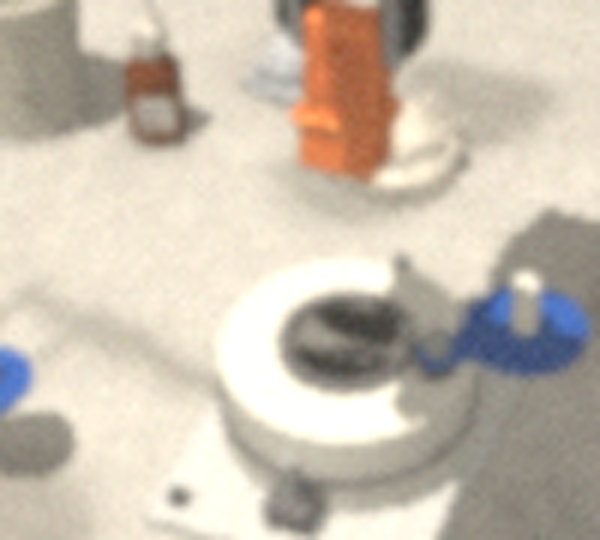

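The bung hangs upright in the fingers, the port is empty with its black lips at crop (345,340), and the flask is down. The dish centre is about (0.5725, -0.084).

>>> arm_command(moves=[[-1,[0.03,-0.2,0],0],[-1,[0.06,-0.45,0],0],[-1,[0.08,-0.7,0],0],[-1,[0.1,-0.95,0],0],[-1,[0.11,-1,0],0]])

```text
time: 13.78
tool_pos: [0.5872, -0.0236, 0.194]
tool_rot: [-0.001, -0.017, 1.0, -0.001]
contact_force: [0.8, 0.4, -0.9]
gripper_width: 0.357
grasp_force: 61.1
```

>>> arm_command(moves=[[-1,[0.06,-0.2,0],0],[-1,[0.11,-0.4,0],0],[-1,[0.11,-0.43,0],0],[-1,[0.11,-0.43,0.2],0],[-1,[0.11,-0.43,0.4],0],[-1,[0.11,-0.43,0.6],0],[-1,[0.11,-0.43,0.7],0],[-1,[0.11,-0.43,0.8],0],[-1,[0.11,-0.43,0.86],0],[-1,[0.11,-0.43,0.9],0],[-1,[0.11,-0.43,0.9],0]])

```text
time: 14.7
tool_pos: [0.5733, -0.0835, 0.059]
tool_rot: [-0.001, -0.019, 1.0, 0.001]
contact_force: [-0.2, -0.9, -1.0]
gripper_width: 0.36
grasp_force: 61.1
```

```bash
python3 - <<'E'
from h import *
b=manip.grab_frame("side");s=manip.state();print(s["contact_force"],s["tool_pos"],s["time"])
f=cv2.convertScaleAbs(b["frame"][215:305,335:435,::-1],alpha=1.6)
cv2.imwrite("pics/dish.png",cv2.resize(f,None,fx=5,fy=5,interpolation=cv2.INTER_CUBIC))
E
```

```text
[ 0.26409409 -0.68096846 -0.17775329] [ 0.57405361 -0.08386742  0.06027688] 14.75
```

View pics/dish.png

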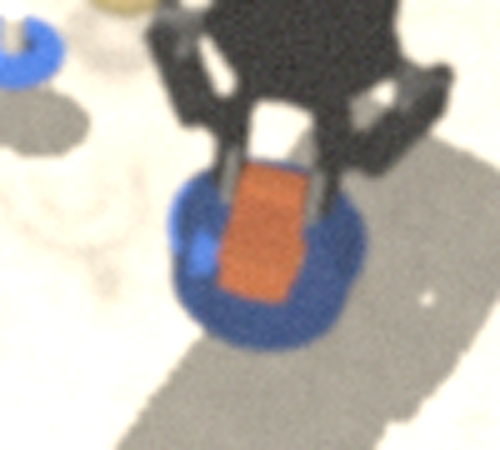

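The bung is inside the dish at crop (262,250). I lower a little and release.

>>> arm_command(moves=[[-1,[0,0,0.015],0],[-1,[0,0,0.03],0],[-1,[0,0,0.03],0],[0.0,[0,0,0.03],0],[0.2,[0,0,0.03],0],[0.2,[0,0,0.03],0],[0.2,[0,0,0.03],0],[0.2,[0,0,-0.1],0],[0.2,[0,0,-0.35],0],[0.2,[0,0,-0.6],0],[0.2,[0,0,-0.85],0],[0.2,[0,0,-0.85],0]])

```text
time: 15.75
tool_pos: [0.5791, -0.0856, 0.1987]
tool_rot: [0.008, -0.019, 1.0, -0.002]
contact_force: [0.7, -0.3, 1.6]
gripper_width: 0.595
grasp_force: 0.0
```

```bash
python3 - <<'E'
from h import *
np.set_printoptions(precision=4,suppress=True)
s=manip.state();print(s["contact_force"],s["tool_pos"],s["gripper_width"],s["time"])
b=manip.grab_frame("side")
for k in("bung","blue_dish","cover_knob","cover"):print(k,[(np.round(d["extent"],1).tolist(),round(d["confidence"],2)) for d in manip.search_frame(b,k)[:3]])
H=cv2.cvtColor(b["frame"],cv2.COLOR_RGB2HSV);m=(H[...,0]<18)&(H[...,1]>150)&(H[...,2]>60)
ys,xs=np.nonzero(m[235:300,350:425]);xs+=350;ys+=235
print(len(xs),xs.min(),xs.max(),ys.min(),ys.max(),cv2.minAreaRect(np.c_[xs,ys].astype(np.float32)))
for z in(.002,.069):print([proj(b,np.array([.5725+dx,-.084+dy,z])) for dx,dy in((0,0),(.01,.016),(-.01,-.016))])
E
```

```text
[ 0.6846 -0.2634  1.6201] [ 0.5791 -0.0856  0.1987] 0.5951943293772094 15.75
bung [([381.7, 254.7, 395.4, 276.1], 0.7)]
blue_dish [([368.5, 248.4, 409.0, 284.8], 0.57)]
cover_knob [([322.6, 216.4, 347.4, 230.8], 0.59), ([234.5, 228.3, 252.1, 240.7], 0.45)]
cover [([319.7, 216.5, 350.0, 231.0], 0.66), ([235.1, 228.9, 255.9, 242.5], 0.58)]
132 379 394 253 273 ((386.5, 263.0), (12.74754810333252, 19.415494918823242), 11.309932708740234)
[(np.float64(386.3279064639145), np.float64(270.90849116053437)), (np.float64(381.06810897800995), np.float64(265.94989217225407)), (np.float64(391.72397889836395), np.float64(275.99556141102465))]
[(np.float64(389.6296147654307), np.float64(252.42234433481252)), (np.float64(384.06373173286346), np.float64(247.4615221484114)), (np.float64(395.34709068227767), np.float64(257.5182799145845))]
```

The bung lies let go in the dish. Now the knob, at about (0.6158, 0.0627): I'll grip it and carry it round the pivot at (0.5878, 0.091).

>>> arm_command(moves=[[-0.2,[-0.08,0.24,0],0],[-0.2,[-0.16,0.48,0],0],[-0.2,[-0.24,0.73,0],0],[-0.2,[-0.317,0.966,0],0],[-0.2,[-0.317,0.966,0],0],[-0.2,[-0.317,0.966,0],0],[-0.2,[-0.317,0.966,0],0]])

```text
time: 16.58
tool_pos: [0.6154, 0.0623, 0.1863]
tool_rot: [-0.002, -0.019, 1.0, -0.0]
contact_force: [0.1, 0.2, -0.4]
gripper_width: 0.398
grasp_force: 0.0
```

```bash
python3 - <<'E'
from h import *
np.set_printoptions(precision=4,suppress=True)
for i in range(3):
    b=manip.grab_frame("side");s=manip.state();print(s["tool_pos"],s["tool_rot"],s["gripper_width"],s["time"])
f=b["frame"];H=cv2.cvtColor(f,cv2.COLOR_RGB2HSV)
for k in("cover_knob","cover"):print(k,[(np.round(d["extent"],1).tolist(),round(d["confidence"],2)) for d in manip.search_frame(b,k)[:3]])
print(proj(b,np.array([.6158,.0627,.091])),proj(b,s["tool_pos"]))
m=((H[...,0]>100)&(H[...,0]<128)&(H[...,1]>130))[205:245,316:356];ys,xs=np.nonzero(m);print(len(xs),xs.mean()+316,ys.mean()+205)
E
```

```text
[0.6155 0.0617 0.1867] [-0.0013 -0.0186  0.9998 -0.0001] 0.40232465207530366 16.6333
[0.6157 0.0613 0.1872] [-0.001  -0.0183  0.9998 -0.0001] 0.3986161694712126 16.6833
[0.6159 0.0612 0.1875] [-0.0006 -0.0181  0.9998 -0.0001] 0.39979672840587316 16.7333
cover_knob [([325.2, 215.7, 346.4, 233.0], 0.84), ([236.1, 226.4, 253.0, 243.0], 0.65)]
cover [([322.5, 217.9, 347.5, 230.6], 0.65), ([236.4, 229.7, 253.5, 239.6], 0.46)]
(np.float64(337.182431430321), np.float64(216.91903483653977)) (np.float64(339.0006500873306), np.float64(186.34915708592888))
107 334.06542056074767 225.71028037383178
```

>>> arm_command(moves=[[-0.2,[0,0.008,0.2],0],[-0.2,[0,0.008,0.4],0],[-0.2,[0,0.008,0.55],0],[-0.2,[0,0.008,0.65],0],[-0.2,[0,0.008,0.72],0],[-0.2,[0,0.008,0.737],0],[-0.2,[0,0.008,0.737],0]])

```text
time: 17.42
tool_pos: [0.6161, 0.0631, 0.0773]
tool_rot: [-0.0, -0.019, 1.0, 0.0]
contact_force: [0.1, 0.1, -0.0]
gripper_width: 0.399
grasp_force: 0.0
```

>>> arm_command(moves=[[-1,[0,0,0],0],[-1,[0,0,0],0],[-1,[0,0,0],0],[-1,[0,0,0],0]])

```text
time: 17.75
tool_pos: [0.6181, 0.0628, 0.0798]
tool_rot: [0.002, -0.019, 1.0, -0.001]
contact_force: [1.8, -3.2, 1.8]
gripper_width: 0.099
grasp_force: 58.7
```

>>> arm_command(moves=[[-1,[-0.02,0.022,0],0],[-1,[-0.04,0.045,0],0],[-1,[-0.057,0.075,0],0],[-1,[-0.072,0.107,0],0],[-1,[-0.072,0.107,0],0]])

```text
time: 18.17
tool_pos: [0.6294, 0.0782, 0.0798]
tool_rot: [0.003, -0.02, 1.0, -0.002]
contact_force: [4.9, -7.3, 0.6]
gripper_width: 0.104
grasp_force: 59.3
```

```bash
python3 - <<'E'
from h import *
np.set_printoptions(precision=4,suppress=True)
b=manip.grab_frame("side");s=manip.state();print(s["tool_pos"],s["contact_force"],s["gripper_width"],s["grasp_force"])
for k in("cover_knob","cover"):print(k,[(np.round(d["extent"],1).tolist(),round(d["confidence"],2)) for d in manip.search_frame(b,k)[:3]])
H=cv2.cvtColor(b["frame"],cv2.COLOR_RGB2HSV)
m=((H[...,0]>100)&(H[...,0]<128)&(H[...,1]>130))[195:245,290:360];ys,xs=np.nonzero(m);print(len(xs),xs.mean()+290,ys.mean()+195,xs.min()+290,xs.max()+290)
for t in(-48,-20):
    t=np.radians(t+2.2);print(proj(b,np.array([.5878+.04*np.cos(t),.091+.04*np.sin(t),.065])))
E
```

```text
[0.6294 0.078  0.0798] [ 6.0372 -7.8093  0.4474] 0.10595902294516257 59.277223348617554
cover_knob [([321.3, 215.8, 343.6, 227.1], 0.71), ([234.9, 230.2, 253.9, 238.6], 0.42)]
cover [([322.0, 212.5, 344.3, 228.5], 0.81), ([237.1, 228.3, 255.1, 244.0], 0.46)]
49 327.3265306122449 221.6734693877551 324 337
(np.float64(337.01466561506277), np.float64(224.55709273282133))
(np.float64(332.3974688868855), np.float64(220.2340645772784))
```

The cover follows. I continue the arc.

>>> arm_command(moves=[[-1,[-0.01,0.034,0],0],[-1,[-0.015,0.068,0],0],[-1,[-0.016,0.103,0],0],[-1,[-0.012,0.138,0],0],[-1,[-0.003,0.172,0],0],[-1,[0.009,0.204,0],0],[-1,[0.026,0.235,0],0],[-1,[0.046,0.263,0],0],[-1,[0.07,0.288,0],0],[-1,[0.098,0.31,0],0],[-1,[0.098,0.31,0],0]])

```text
time: 19.23
tool_pos: [0.6096, 0.1259, 0.0792]
tool_rot: [-0.0, -0.019, 1.0, -0.001]
contact_force: [-0.9, -2.2, 8.6]
gripper_width: 0.104
grasp_force: 61.8
```

>>> arm_command(moves=[[-1,[0.03,0.018,0],0],[-1,[0.061,0.032,0],0],[-1,[0.095,0.042,0],0],[-1,[0.129,0.047,0],0],[-1,[0.152,0.048,0],0],[-1,[0.175,0.047,0],0],[-1,[0.2,0.043,0],0],[-1,[0.2,0.043,0],0]])

```text
time: 19.9
tool_pos: [0.5811, 0.1306, 0.0796]
tool_rot: [0.002, -0.019, 1.0, -0.001]
contact_force: [3.7, -4.7, 6.0]
gripper_width: 0.103
grasp_force: 60.7
```

```bash
cat > cv.py <<'E'
from h import *
np.set_printoptions(precision=4,suppress=True)
s=manip.state();print(s["tool_pos"],s["contact_force"],s["gripper_width"],s["grasp_force"],s["time"])
t=s["tool_pos"][:2]-[.5878,.091];print("angle in port frame",np.degrees(np.arctan2(t[1],t[0]))-2.2,"r",np.linalg.norm(t))
b=manip.grab_frame("side")
for k in("cover_knob","cover","bung"):print(k,[(np.round(d["extent"],1).tolist(),round(d["confidence"],2)) for d in manip.search_frame(b,k)[:3]])
print("expected cover",proj(b,np.array([.5863,.131,.065])),"knob top",proj(b,np.array([.5863,.131,.091])))
E
python3 cv.py
```

```text
[0.5811 0.1306 0.0796] [ 3.7059 -4.7093  5.9816] 0.10304341347867939 60.673540234565735 19.9
angle in port frame 97.41658779809431 r 0.04011807165288462
cover_knob [([294.5, 218.6, 325.2, 231.2], 0.56), ([235.1, 227.7, 254.7, 239.0], 0.55)]
cover [([295.4, 219.4, 318.1, 231.2], 0.57), ([236.3, 228.2, 254.5, 241.7], 0.47)]
bung [([382.1, 253.6, 395.8, 272.6], 0.58)]
expected cover (np.float64(307.28879139028487), np.float64(224.713480128288)) knob top (np.float64(307.0369845369372), np.float64(217.14872521594617))
```

>>> arm_command(moves=[[-1,[0.015,0,0],0],[-1,[0.03,-0.002,0],0],[-1,[0.03,-0.002,0],0]])

```text
time: 20.35
tool_pos: [0.5801, 0.1303, 0.0799]
tool_rot: [0.007, -0.019, 1.0, -0.0]
contact_force: [15.6, -1.9, -4.5]
gripper_width: 0.104
grasp_force: 59.6
```

```bash
python3 cv.py
```

```text
[0.5801 0.1303 0.0799] [15.5777 -1.9242 -4.5025] 0.10446772896512123 59.62034583091736 20.35
angle in port frame 98.8896160818784 r 0.04008683849147878
cover_knob [([236.4, 227.9, 254.3, 238.5], 0.64), ([293.6, 219.5, 324.4, 231.6], 0.58)]
cover [([299.5, 220.2, 319.2, 231.0], 0.8), ([235.8, 229.0, 257.0, 243.0], 0.75)]
bung [([379.0, 254.0, 397.3, 272.8], 0.65)]
expected cover (np.float64(307.28879139028487), np.float64(224.713480128288)) knob top (np.float64(307.0369845369372), np.float64(217.14872521594617))
```

The cover is on its stop: force jumped to 15.6 N with no more travel. I release and rise.

>>> arm_command(moves=[[-1,[-0.015,0,0],0],[-0.5,[-0.015,0,0],0],[-0.2,[-0.015,0,0],0],[-0.2,[-0.015,0,0],0],[-0.2,[-0.015,0,0],0],[-0.2,[-0.015,0,0],0],[-0.2,[-0.015,0,-0.1],0],[-0.2,[-0.015,0,-0.25],0],[-0.2,[-0.015,0,-0.5],0],[-0.2,[-0.015,0,-0.8],0],[-0.2,[-0.015,0,-0.8],0],[-0.2,[-0.015,0,-0.8],0],[-0.2,[-0.015,0,-0.8],0]])

```text
time: 21.63
tool_pos: [0.5774, 0.131, 0.1977]
tool_rot: [0.0, -0.019, 1.0, 0.0]
contact_force: [-0.2, -0.2, -1.3]
gripper_width: 0.399
grasp_force: 0.0
```

```bash
python3 cv.py; python3 - <<'E'
from h import *
b=manip.grab_frame("side")
H=cv2.cvtColor(b["frame"],cv2.COLOR_RGB2HSV);m=((H[...,0]>100)&(H[...,0]<128)&(H[...,1]>130))[205:245,285:345].astype(np.uint8)
ys,xs=np.nonzero(m);print(len(xs),xs.mean()+285,ys.mean()+205,xs.min()+285,xs.max()+285,ys.min()+205,ys.max()+205)
f=np.array([[.5863+.027*np.cos(t),.131+.027*np.sin(t),.065] for t in np.linspace(0,6.28,60)])
q=np.array([proj(b,X) for X in f]);print("disc box if closed",q.min(0),q.max(0))
for d in(5,10,20):
    t=np.radians(92.2-d);print(d,"deg short",proj(b,np.array([.5878+.04*np.cos(t),.091+.04*np.sin(t),.065])))
E
```

```text
[0.5774 0.131  0.1977] [-0.2157 -0.2288 -1.2995] 0.39909235935031867 0.0 21.6333
angle in port frame 102.43070625479142 r 0.041291786434948054
cover_knob [([233.5, 229.2, 254.7, 238.5], 0.73), ([378.4, 253.0, 395.4, 278.5], 0.51), ([295.2, 215.4, 319.5, 231.6], 0.5)]
cover [([299.3, 214.3, 320.7, 232.4], 0.56), ([238.9, 230.6, 254.4, 242.9], 0.43)]
bung [([380.1, 253.8, 394.4, 274.1], 0.8), ([283.9, 210.6, 331.5, 255.8], 0.23)]
expected cover (np.float64(307.28879139028487), np.float64(224.713480128288)) knob top (np.float64(307.0369845369372), np.float64(217.14872521594617))
132 307.1969696969697 226.41666666666666 298 316 220 231
disc box if closed [296.5381697  217.37376593] [318.03188487 232.37612282]
5 deg short (np.float64(307.8696053213471), np.float64(223.8358419504143))
10 deg short (np.float64(308.5500811170357), np.float64(222.9865325142959))
20 deg short (np.float64(310.20135334767957), np.float64(221.43270637612014))
```

```bash
python3 -c "
from plant import manip
print(manip.job_done())"
```

```text
the job is handed in; nothing more can be done
None
```

I handed the job in after about 22 s of robot time: the bung was rocked out with the flask staying down and is in the blue dish, the cover is on its stop over the port, and the gripper is clear; no verdict came back.

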